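Pack the bud vases and roll the carton into the packing bay

TASK

Pack today's bud vases: stand every vase from the newspaper upright in the open carton while the wooden stop bar still lies across the roller track. Then lay the stop bar in its raised wooden rest, push the loaded carton along the rollers into the slatted packing bay until it is fully home against the end board, and finally turn the batch counter's knob back to its zero stop. Leave the other things on the bench where they are.

Things in the scene. Friction and masses are not known exactly. Their poses are not given: they have to be found in the camera images.
- track: fixed roller track, 740 mm long. Origin: on the table under its middle; y runs along it towards the bay, x across, z up. Free-turning steel rollers, tops 50 mm above the table, 1 to 2 N moves the carton. Side rails 148 mm apart inside, 176 mm outside, tops 61 mm high; low end plate (56 mm high) at y = -364 mm. Carton home against the bay's end board: its origin at y = +239 mm in this frame.
- bay_stop (a point): middle of the inner face of the packing bay's end board (y = +350 mm of the track), 50 mm above the table; axes as the track's. The bay is the slatted wooden crate round the track from 256 mm before this point up to the end board, open above and towards -y; side boards 110 mm high, outer faces 199 mm apart; end board 125 mm high.
- carton: open cardboard carton standing on the rollers at the end away from the bay, 140 mm (x) by 222 mm (y, along the track) by 60 mm high, walls and floor 5 mm, about 0.35 kg. Origin: centre of its underside; axes nearly along the track's (a few mm of play between the rails). Inside 130 by 212 mm: room for two rows of three vases.
- stop_bar: wooden stop bar, 180 mm (x) by 28 mm (y) by 56 mm high, 0.14 kg, loose, lying across the two side rails in front of the carton. Origin: centre of its underside, x along its length, z up.
- bar_rest: fixed wooden rest for the stop bar: a shallow trough on a block. Origin: on the table under its centre, x along the trough. Trough floor 50 mm above the table, inside 190 mm (x) by 46 mm (y), side and end walls 5 mm thick rise 14 mm above the floor.
- counter: batch counter: grey box 84 by 84 by 55 mm high, fixed, with the reset knob on top. Origin: on the table under its centre. A longer white zero mark stands on the edge of its top towards its -x. The rest and the counter may stand in either of two places left of the vases.
- reset_knob (a joint): reset knob's angle in rad: 0 at the zero stop (hard stop), up to 3.0; grows clockwise seen from above, so it is turned back anticlockwise. Starts between 1.0 and 2.7. Stays where it is left; takes about 0.03 N m.
- reset_knob_grip (a point): grip point of the knob, on its vertical axis, 92 mm above the table. The knob has an upright bar grip, 42 mm long, 14 mm thick, 32 mm high, top 99 mm above the table, bottom 67 mm. The point turns with the knob: its x axis runs along the bar; at 0 the bar lies along the counter's x axis (white pointer line towards the counter's -x, at the zero mark).
- vase0: unglazed clay bud vase, 98 mm tall, all vases alike: round body 56 mm across and 50 mm high, then a straight neck 24 mm across from 55 to 94 mm with a 28 mm lip on top. Origin: centre of its underside, z up its axis. Weighs about 0.13 kg. Starts upright on the newspaper; 3 to 5 of the five are present (an absent one reads None from the start).
- vase1: unglazed clay bud vase, 98 mm tall, all vases alike: round body 56 mm across and 50 mm high, then a straight neck 24 mm across from 55 to 94 mm with a 28 mm lip on top. Origin: centre of its underside, z up its axis. Weighs about 0.13 kg. Starts upright on the newspaper; 3 to 5 of the five are present (an absent one reads None from the start).
- vase2: unglazed clay bud vase, 98 mm tall, all vases alike: round body 56 mm across and 50 mm high, then a straight neck 24 mm across from 55 to 94 mm with a 28 mm lip on top. Origin: centre of its underside, z up its axis. Weighs about 0.13 kg. Starts upright on the newspaper; 3 to 5 of the five are present (an absent one reads None from the start).
- vase3: unglazed clay bud vase, 98 mm tall, all vases alike: round body 56 mm across and 50 mm high, then a straight neck 24 mm across from 55 to 94 mm with a 28 mm lip on top. Origin: centre of its underside, z up its axis. Weighs about 0.13 kg. Starts upright on the newspaper; 3 to 5 of the five are present (an absent one reads None from the start).
- vase4: unglazed clay bud vase, 98 mm tall, all vases alike: round body 56 mm across and 50 mm high, then a straight neck 24 mm across from 55 to 94 mm with a 28 mm lip on top. Origin: centre of its underside, z up its axis. Weighs about 0.13 kg. Starts upright on the newspaper; 3 to 5 of the five are present (an absent one reads None from the start).
- cup: bystander, not part of the job, leave it alone: small clay cup, 50 mm across and 45 mm high; origin at the centre of its underside.
- sponge: bystander, not part of the job, leave it alone: yellow sponge block, 60 by 85 by 30 mm; origin at the centre of its underside.
- glaze_pot: bystander, not part of the job, leave it alone: open white plastic pot, 90 mm across, 85 mm high; origin at the centre of its underside.
- slip_jar: bystander, not part of the job, leave it alone: glass jar, 70 mm across, 110 mm high; origin at the centre of its underside.
There are look-alikes about, which are no part of the job. Leave any pink or yellow look-alike of the vase4 alone.

How it is judged (in metres and radians):
On the way, in this order (a step that is already met when the one before it is completed fails the run):
1. every vase stands upright in the carton, the stop bar still lying across the track's rails (x of vase0 in the frame of carton between -0.062 and 0.062 m and y of vase0 in the frame of carton between -0.103 and 0.103 m and z of each of vase0, vase1, vase2, vase3, vase4 in the frame of carton below 0.025 m and angle between each of vase0, vase1, vase2, vase3, vase4's own z axis and vertical below 0.2 rad and x of vase1 in the frame of carton between -0.062 and 0.062 m and y of vase1 in the frame of carton between -0.103 and 0.103 m and x of vase2 in the frame of carton between -0.062 and 0.062 m and y of vase2 in the frame of carton between -0.103 and 0.103 m and x of vase3 in the frame of carton between -0.062 and 0.062 m and y of vase3 in the frame of carton between -0.103 and 0.103 m and x of vase4 in the frame of carton between -0.062 and 0.062 m and y of vase4 in the frame of carton between -0.103 and 0.103 m and z of stop_bar in the frame of track between 0.054 and 0.068 m and y of stop_bar in the frame of track between -0.16 and 0.1 m), for 0.3 s.
2. the stop bar lies in its rest (x of stop_bar in the frame of bar_rest between -0.02 and 0.02 m and y of stop_bar in the frame of bar_rest between -0.02 and 0.02 m and z of stop_bar in the frame of bar_rest between 0.042 and 0.058 m and angle between stop_bar's own z axis and vertical below 0.1 rad), for 0.3 s.
3. the carton is home against the bay's end board (y of carton in the frame of track above 0.23 m and z of carton in the frame of track below 0.056 m and angle between carton's own z axis and vertical below 0.05 rad), for 0.3 s.
4. the counter's knob is back at its zero stop (value of joint reset_knob below 0.08 rad), for 0.2 s.
At the end, for the whole second after the job is handed in: every vase present stands upright (within 0.2 rad) inside the carton, on its floor; the stop bar lies flat in its rest (within 20 mm of the middle); the carton is level on the rollers and within 9 mm of touching the bay's end board; the knob reads under 0.08 rad; all at rest (all of step 2 and all of step 3 and x of vase0 in the frame of carton between -0.062 and 0.062 m and y of vase0 in the frame of carton between -0.103 and 0.103 m and z of each of vase0, vase1, vase2, vase3, vase4 in the frame of carton below 0.025 m and angle between each of vase0, vase1, vase2, vase3, vase4's own z axis and vertical below 0.2 rad and x of vase1 in the frame of carton between -0.062 and 0.062 m and y of vase1 in the frame of carton between -0.103 and 0.103 m and x of vase2 in the frame of carton between -0.062 and 0.062 m and y of vase2 in the frame of carton between -0.103 and 0.103 m and x of vase3 in the frame of carton between -0.062 and 0.062 m and y of vase3 in the frame of carton between -0.103 and 0.103 m and x of vase4 in the frame of carton between -0.062 and 0.062 m and y of vase4 in the frame of carton between -0.103 and 0.103 m and value of joint reset_knob below 0.08 rad and linear speed of carton below 0.02 m/s and linear speed of each of vase0, vase1, vase2, vase3, vase4 below 0.03 m/s).
It fails at once if a bystander was moved more than 5 cm (distance of any of cup, sponge, glaze_pot, slip_jar from where it was at the start of the episode above 0.05 m).
Of vase0, vase1, vase2, vase3, vase4 only 3 to 5 are there at a start; the rules pass over those that are not, and their reading is None.
At some moment in a run one of vase0, vase1, vase2, vase3, vase4 may be knocked a few centimetres aside while the robot is not near it.
It also fails if it takes over 210 s, if anything falls off the work surface, if the arm or the gripper's body presses on something with over 40 N, if the wrist force passes 120 N, or if a joint passes its speed limit or range.

ROBOT

A 7-joint arm with a two-finger parallel gripper is mounted at the origin on the work surface. World frame = base frame: x ahead of the robot, y to its left, z up, the work surface at z = 0. Lengths are in mm, angles in rad, forces in N, time in s.
With the tool pointing down it reaches from about 350 to 900 mm from the base axis. Payload 8.1 kg.
Tool frame: the origin (TCP) lies at the very end of the fingers, on their centre line; the grasp point (between the pads) lies 19 mm behind it; z points along the fingers, y is the line along which they close (so a half turn about z gives the same grasp; the last joint's range is limited). The gripper opens to 92 mm and grips with 3 to 60 N. Pads are 19 mm wide; open, the fingers measure 130 mm over their backs; the gripper's body (75 mm by 190 mm) begins 47 mm behind the grasp point.
Start: joints at [1.055, 0.434, 0.025, 1.573, -0.012, 1.134, -0.075], TCP at [250.713, -572.524, 226.742] pointing down, gripper open.
Joint ranges: [-2.62, 2.62], [-0.44, 2.09], [-1.27, 1.32], [0.08, 2.57], [-1.32, 4.46], [0.12, 2], [-2.74, 2.74]. Speed limits (rad/s): [2.22, 2.22, 3.01, 3.01, 3.14, 3.14, 3.14].

INTERFACE

Orientations are given as [roll, pitch, yaw] about the fixed x, y, z axes, in that order (R = Rz(yaw) Ry(pitch) Rx(roll)).
In Python, from cell import bot, eoat, planner, sense, optics, job gives the robot as it stands. Calls block until the motion is done:
- bot.goto(position, orientation): joint-space move of the TCP to a pose.
- bot.line_to(position, rotation=None, rate=150, f_stop=None): straight line of the TCP; rotation=None keeps the orientation; rate is the mean speed in mm/s. With f_stop (N) it stops when the force on the tool has changed by that much, and returns True; else False.
- bot.goto_joints(angles): joint-space move.
- eoat.command_gripper(opening, squeeze=None): finger opening in mm; squeeze is the grip in N (None keeps the last); returns when the fingers have stopped.
- bot.pause(seconds).
- planner.inverse_kinematics(position, orientation): joint angles nearest the present ones, or None.
- sense(): the state.
- optics.grab_frame(name): name is "side" or "top"; returns a dict with "pixels" (480x640x3 uint8, blue, green, red), "range_z" (480x640 float32, mm along the optical axis (not along the pixel's ray), 0 where there is no reading), "fx", "fy", "cx", "cy" (pixels), "world_to_cam" (4x4, takes a point from world to camera coordinates). Camera axes: x right, y up, looking along -z (the intrinsics and any distortion apply to the point x, -y, -z); pixel columns grow to the right and rows downward; lengths in mm; the calibration is good to about 2 mm. A picture is of the moment at which its call begins.
A pose or a line that the arm cannot do raises bot.PlanningError and nothing moves.
- job.finish_job(): hands the job in; it is judged then, once.
The state is a dict: "clock": time; "joint_positions": joint angles; "dq": joint speeds; "tau": joint torques, N m; "tool_pos": TCP position; "orientation": TCP orientation; "contact_force": force on the tool from outside, world axes, zero at the start; "torque": the same for the moment, N m; "grip_width": finger opening in mm; "grasp_force": force on a finger pad.
Only numpy, scipy, OpenCV 4.12 (cv2) and the standard library are available. Lean on these libraries where they do the work, as an engineer would, in place of code of your own. Each camera call takes 0.05 s, during which the arm holds its last target. There are 200 camera calls.

## Working session

There is one attempt and no reset: what is moved stays moved. The work goes in short steps, each a Python script; the robot and the scene stay as the last script left them, time stands still between calls to the robot, and variables do not carry over. Pictures are saved under pics/ and viewed, at most 14 in all, crops included, and the job is handed in when it is done.

```bash
ls; mkdir -p pics; python3 - <<'E'
from cell import optics,sense
import cv2,numpy as np
for n in("top","side"):
    f=optics.grab_frame(n); cv2.imwrite(f"pics/{n}0.png",f["pixels"]); np.savez(f"{n}0.npz",**f)
    print(n,[f[k] for k in("fx","fy","cx","cy")],f["world_to_cam"].round(3).tolist(),f.keys(),(f["range_z"]>0).mean())
print(sense())
E
```

```text
pics
top [443.7086238309489, 443.7086238309489, 317.32996772466214, 236.36164607316985] [[-0.021, -1.0, 0.003, -16.621], [0.985, -0.02, 0.169, -461.613], [-0.169, 0.006, 0.986, -1239.042], [0.0, 0.0, 0.0, 1.0]] dict_keys(['pixels', 'range_z', 'fx', 'fy', 'cx', 'cy', 'world_to_cam']) 0.996044921875
side [555.6148898578284, 555.6148898578284, 327.76740688950497, 239.51476618591462] [[-0.959, -0.282, -0.007, 419.815], [0.133, -0.475, 0.87, -122.418], [-0.249, 0.833, 0.493, -1469.198], [0.0, 0.0, 0.0, 1.0]] dict_keys(['pixels', 'range_z', 'fx', 'fy', 'cx', 'cy', 'world_to_cam']) 0.9940950520833334
{'clock': 0.1, 'joint_positions': array([ 1.05537904,  0.43512761,  0.02496206,  1.57401899, -0.01159435,
        1.1340155 , -0.07512706]), 'dq': array([-0.00132395, -0.00099488,  0.00054901, -0.0014359 , -0.00143822,
       -0.0016357 ,  0.00067764]), 'tau': array([ 2.50042147e-03, -6.69132113e+01,  9.87725928e-01, -3.15154195e+01,
       -6.05226005e-02,  3.73438268e-02,  3.16521619e-05]), 'tool_pos': array([ 250.51007451, -572.08359371,  226.03431261]), 'orientation': array([-3.14017394e+00,  1.29295870e-04,  4.12733629e-01]), 'contact_force': array([-0.34898537, -0.51431916,  0.26484256]), 'torque': array([ 0.01717072, -0.01077112,  0.01162472]), 'grasp_force': 0.0, 'grip_width': 91.6303403871162}
```

View pics/top0.png

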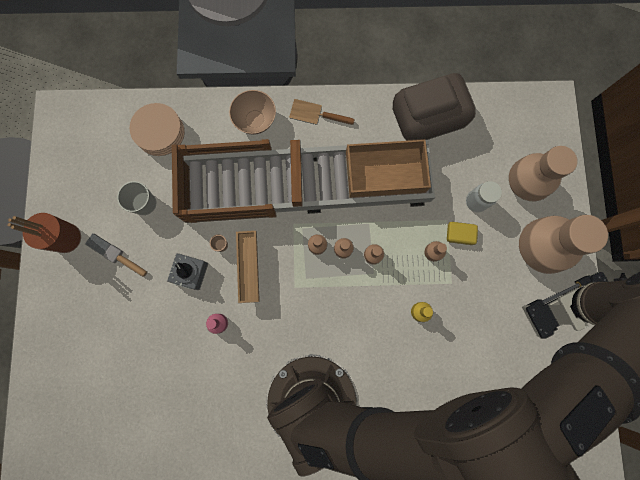

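View pics/side0.png

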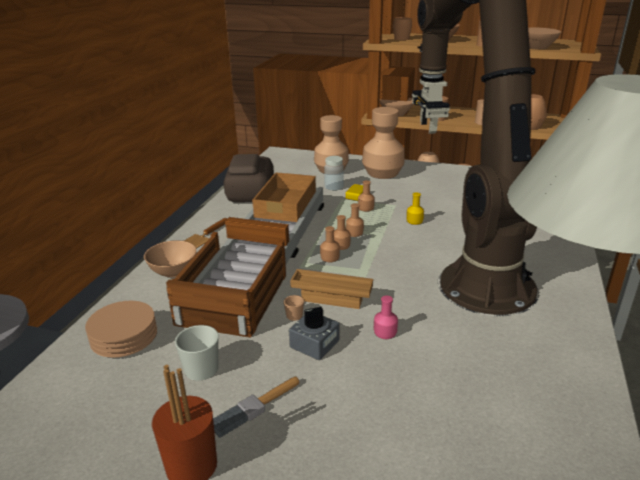

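The top view shows four clay vases at (317,243), (344,246), (373,253) and (436,250). The carton is at (388,167), the stop bar at (296,172), the rest at (248,267) and the counter at (187,270). The pink and yellow look-alikes are at (217,323) and (422,312), and the side view agrees. Next I'll measure using the depth and the known heights.

```bash
cat > vis.py <<'E'
import numpy as np,cv2
def points(f):
    """world xyz per pixel from depth (mm)"""
    v,u=np.mgrid[:480,:640]; d=np.asarray(f["range_z"],float)
    x=(u-f["cx"])/f["fx"]*d; y=-(v-f["cy"])/f["fy"]*d
    T=np.linalg.inv(f["world_to_cam"]); P=np.stack([x,y,-d],-1)@T[:3,:3].T+T[:3,3]
    P[d==0]=np.nan; return P
def blobs(P,z0,z1,box,minpix=8):
    """connected pixel groups with height in z0..z1 within box=(u0,v0,u1,v1); returns list of Nx3"""
    m=((P[...,2]>z0)&(P[...,2]<z1)).astype(np.uint8); b=np.zeros_like(m); u0,v0,u1,v1=box; b[v0:v1,u0:u1]=1
    n,l,s,c=cv2.connectedComponentsWithStats(m*b)
    return [(P[l==i],c[i].round(1)) for i in range(1,n) if s[i,4]>=minpix]
def rect(Q):
    """min-area rect in world xy: centre,size(long,short),angle of long axis [deg]"""
    c,(w,h),a=cv2.minAreaRect(Q[:,:2].astype(np.float32))
    if w<h: w,h,a=h,w,a+90
    return np.round(c,1),(round(w,1),round(h,1)),round(a%180,2)
E
python3 - <<'E'
from vis import *
f=np.load("top0.npz"); P=points(f)
def show(n,z0,z1,box,mp=8):
    print(n)
    for Q,c in blobs(P,z0,z1,box,mp): print("  px",c,len(Q),"rect",*rect(Q),"z %.1f"%np.median(Q[:,2]), "mean",Q.mean(0).round(1))
print("table z",np.nanmedian(P[300:340,250:400,2]))
show("lips",90,105,(295,220,460,340))
show("wider vases",20,105,(295,220,460,340))
show("carton rim",104,116,(335,130,440,205),20)
show("bar",112,122,(285,130,306,210))
show("bay",104,132,(165,130,285,225),20)
show("rails",57,66,(165,130,445,225),40)
show("rest",58,70,(230,225,265,310),20)
show("rest all",40,75,(230,225,265,310),20)
show("counter",50,60,(160,245,215,300),20)
show("knob",92,106,(160,245,215,300))
show("cup",30,50,(205,230,230,252))
show("pot",75,95,(110,170,160,220))
show("jar",95,120,(460,170,510,220))
show("sponge",20,40,(440,215,485,250))
show("pink/yel",90,105,(200,300,235,340))
im=f["pixels"]; z=cv2.resize(im[225:345,160:270],None,fx=5,fy=5,interpolation=cv2.INTER_CUBIC); cv2.imwrite("pics/z1.png",z)
E
```

```text
table z -0.27570560172216574
lips
  px [317.3 240.4] 74 rect [440.4 -25.5] (25.7, 23.5) 44.0 z 97.3 mean [440.  -25.7  97.5]
  px [344.9 244.2] 72 rect [ 427.3 -101.2] (25.3, 22.2) 177.58 z 97.9 mean [ 427.7 -101.    97.9]
  px [441.6 247.6] 76 rect [ 412.8 -365.7] (25.0, 24.3) 115.28 z 97.7 mean [ 412.9 -365.3   97.6]
  px [376.9 250.8] 73 rect [ 408.8 -188.2] (25.6, 22.6) 176.13 z 97.9 mean [ 407.9 -187.9   97.6]
  px [427.6 311.6] 78 rect [ 240.7 -316.6] (24.5, 24.0) 37.69 z 97.4 mean [ 241.  -316.3   97.3]
wider vases
  px [453.9 231.9] 226 rect [ 469.3 -424.5] (60.2, 32.3) 176.72 z 28.4 mean [ 467.9 -424.4   28.3]
  px [317.2 243.9] 299 rect [439.8 -25. ] (54.9, 51.9) 179.03 z 49.9 mean [435.8 -25.4  60.1]
  px [343.4 247.7] 306 rect [ 426.8 -100.3] (53.8, 52.9) 133.19 z 49.9 mean [423.8 -99.1  59.3]
  px [435.7 250.7] 331 rect [ 411.4 -362. ] (53.7, 48.0) 20.81 z 50.5 mean [ 409.6 -358.9   59.7]
  px [373.9 253.8] 313 rect [ 407.6 -188.1] (54.4, 54.1) 115.96 z 49.8 mean [ 404.6 -184.4   59.3]
  px [421.9 311.6] 338 rect [ 241.5 -315.6] (54.4, 53.0) 87.3 z 50.0 mean [ 241.3 -309
[... 905 characters left out ...]
]
counter
  px [186.4 271.5] 462 rect [368.2 346.1] (84.5, 83.5) 72.63 z 55.2 mean [366.1 342.9  55.2]
knob
  px [180.8 269.3] 82 rect [368.3 345.8] (40.6, 14.2) 37.35 z 99.0 mean [368.3 345.6  98.5]
cup
  px [217.4 242.3] 109 rect [447.3 258. ] (46.7, 46.5) 90.38 z 43.2 mean [449.3 260.4  42. ]
pot
  px [131.5 195.4] 222 rect [579.  491.3] (89.6, 88.1) 72.2 z 83.2 mean [582.  496.   82.9]
jar
  px [489.6 192. ] 411 rect [ 565.3 -506.9] (62.2, 59.9) 131.56 z 109.2 mean [ 564.1 -505.9  108.9]
sponge
  px [462.6 232.7] 576 rect [ 466.  -451.6] (85.5, 60.6) 82.2 z 28.6 mean [ 465.  -449.6   28.6]
pink/yel
  px [211.2 323.6] 78 rect [222.2 260.4] (24.6, 23.6) 89.3 z 97.7 mean [222.  260.9  97.7]
```

View pics/z1.png

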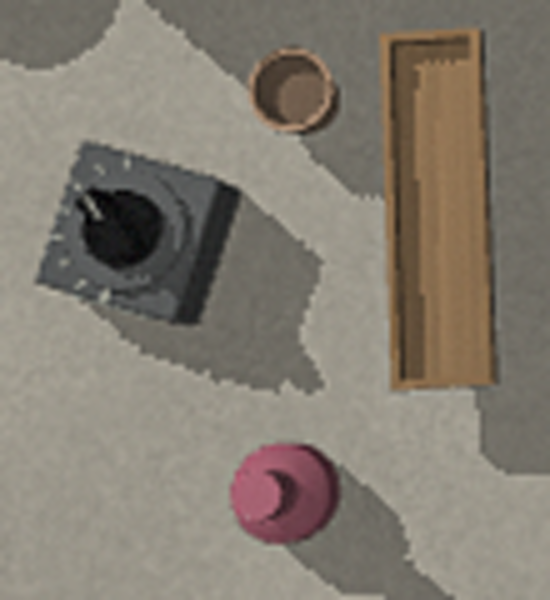

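The depth data is clean. The track y axis is at 92.6° with its origin near (633,7). The crop shows the knob pointer up-left at 37° and the zero mark at the bottom edge, 162.6°, so the knob needs about 125° anticlockwise. First vase now.

```bash
cat > helpers.py <<'E'
from cell import bot,eoat,planner,sense,optics,job
from vis import *
HOME=[1.055,0.434,0.025,1.573,-0.012,1.134,-0.075]
YAW=np.deg2rad(2.63)
RT=np.array([[np.cos(YAW),-np.sin(YAW)],[np.sin(YAW),np.cos(YAW)]]); OT=np.array([633.3,6.7])
trk=lambda p:RT.T@(np.asarray(p)[:2]-OT)
down=lambda yaw:[np.pi,0,yaw]
def look():
    f=optics.grab_frame("top"); return f,points(f)
def scene(P):
    full=(0,0,640,480)
    mid=lambda z0,z1:[np.array(rect(Q)[0]) for Q,c in blobs(P,z0,z1,full) if 15<rect(Q)[1][1] and rect(Q)[1][0]<34]
    paper=[m for m in mid(90,105) if 300<m[0]<530 and -430<m[1]<120]
    packed=[m for m in mid(143,162) if 540<m[0]<730 and -360<m[1]<-90]
    inb=(P[...,2]>104)&(P[...,2]<116)&(P[...,0]>555)&(P[...,0]<735)&(P[...,1]>-362)&(P[...,1]<-90)
    c,s,a=rect(P[inb]); return paper,packed,(c,s,a)
def pick_place(src,dst,yaw,up=235):
    eoat.command_gripper(56,15)
    bot.goto([*src,up],down(yaw)) ; bot.line_to([*src,61],rate=200)
    eoat.command_gripper(10,15); w=sense()["grip_width"]
    bot.line_to([*src,up],rate=250)
    bot.line_to([*dst,up],rate=350); bot.line_to([*dst,130],rate=200)
    hit=bot.line_to([*dst,114.5],rate=40,f_stop=4); z=sense()["tool_pos"][2]
    eoat.command_gripper(44); bot.line_to([*dst,up],rate=250)
    print("grip",w,"hit",hit,"z",z,"t",sense()["clock"])
E
cat > pack.py <<'E'
import sys
from helpers import *
SLOTS=np.array([[33,-55],[-33,-55],[33,50],[-33,50],[33,-2]])
for _ in range(int(sys.argv[1])):
    f,P=look(); paper,packed,(c,s,a)=scene(P)
    print("paper",np.round(paper).tolist(),"packed",np.round(packed).tolist(),"carton",c,s,a)
    if len(paper)+len(packed)!=4 or not paper: break
    th=np.deg2rad(a-90); R=np.array([[np.cos(th),-np.sin(th)],[np.sin(th),np.cos(th)]])
    free=[q for q in (c+SLOTS@R.T) if all(np.hypot(*(q-p))>50 for p in packed)]
    src=max(paper,key=lambda p:p[1]); pick_place(src,free[0],YAW)
    bot.goto_joints(HOME)
f,P=look(); cv2.imwrite(f"pics/pack_{int(sense()['clock'])}.png",f["pixels"]); print(scene(P),sense()["clock"])
E
python3 pack.py 1; ls pics
```

```text
paper [[440.0, -25.0], [427.0, -101.0], [413.0, -366.0], [408.0, -188.0]] packed [] carton [ 646.7 -229.2] (225.1, 142.5) 92.66
grip 26.66987751732189 hit True z 115.73176847187972 t 8.85
([array([ 427.5, -101.1]), array([ 412.6, -365.6]), array([ 409., -188.])], [array([ 682.9, -282.2])], (array([ 646.6, -228.8]), (224.1, 142.4), 92.71)) 10.7833
pack_10.png
side0.png
top0.png
z1.png
```

```bash
python3 pack.py 3; ls pics
```

```text
paper [[427.0, -101.0], [413.0, -366.0], [409.0, -188.0]] packed [[683.0, -282.0]] carton [ 646.7 -228.5] (224.0, 142.4) 92.42
grip 26.684789203835738 hit True z 115.76052590964353 t 18.7167
paper [[413.0, -366.0], [408.0, -188.0]] packed [[682.0, -282.0], [617.0, -285.0]] carton [ 646.9 -229. ] (224.1, 142.8) 92.89
grip 26.739983370945758 hit True z 115.75205495257491 t 28.075
paper [[413.0, -366.0]] packed [[683.0, -283.0], [678.0, -178.0], [617.0, -285.0]] carton [ 646.7 -229.2] (224.6, 142.9) 92.69
grip 26.474374845712013 hit True z 115.81315858526597 t 37.3167
([], [array([ 682. , -282.5]), array([ 677.6, -177.5]), array([ 616.7, -284.7]), array([ 612.2, -181.1])], (array([ 646.9, -229.2]), (224.4, 142.8), 92.63)) 39.2917
pack_10.png
pack_39.png
side0.png
top0.png
z1.png
```

All four vases are packed at the measured slots. Next is the stop bar.

```bash
python3 - <<'E'
from helpers import *
f,P=look(); Q,_=blobs(P,112,122,(285,130,306,210))[0]; (c,s,a)=rect(Q); print(c,s,a)
a=np.deg2rad((a+90)%180-90); yr=np.deg2rad(2.4); r=[377.7,172.5]
eoat.command_gripper(60,20); bot.goto([*c,235],down(a)); bot.line_to([*c,82],rate=150)
eoat.command_gripper(15,20); print("grip",sense()["grip_width"]); z0=sense()["tool_pos"][2]
bot.line_to([*c,220],rate=150)
bot.line_to([*r,220],down(yr),rate=200); bot.line_to([*r,z0-6],rate=120)
print(bot.line_to([*r,z0-13],rate=25,f_stop=4),sense()["tool_pos"][2]-z0)
eoat.command_gripper(44); bot.line_to([*r,235],rate=150)
bot.goto_joints(HOME)
f,P=look(); cv2.imwrite("pics/bar.png",f["pixels"])
for Q,c in blobs(P,98,115,(225,215,270,310)): print(rect(Q),np.median(Q[:,2]))
print(scene(P),sense()["clock"])
E
```

```text
[635.4  30.5] (180.0, 28.1) 0.69
grip 27.81310451543326
True -11.730070367890761
(array([378.7, 172. ]), (179.3, 28.8), 2.41) 105.63564520223599
([], [array([ 682.3, -282.4]), array([ 677. , -177.5]), array([ 616.7, -284.7]), array([ 611.9, -180.5])], (array([ 647. , -229.1]), (223.7, 142.9), 92.54)) 52.9917
```

View pics/bar.png

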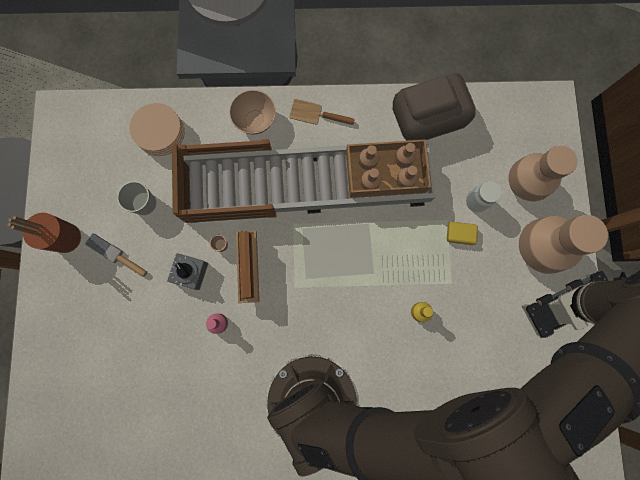

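The picture shows the bar lying in its rest at (248,267), the newspaper empty, four upright vases in the carton at (388,167), and the track clear. Now I'll push the carton.

```bash
python3 - <<'E'
from helpers import *
f,P=look(); _,_,(c,s,a)=scene(P); t=trk(c); print("carton in track",t)
W=lambda y,z:[*(OT+RT@[t[0]*max(0,-y)/240,y]),z]
o=down(YAW+np.pi/2)
if planner.inverse_kinematics(W(-370,235),o) is None: o=down(YAW-np.pi/2)
eoat.command_gripper(0)
y0=t[1]-111-10-12
bot.goto(W(y0,235),o); bot.line_to(W(y0,92),rate=150)
print(bot.line_to(W(-100,92),rate=70,f_stop=10),trk(sense()["tool_pos"]))
print(bot.line_to(W(105,92),rate=70,f_stop=10),trk(sense()["tool_pos"]))
print(bot.line_to(W(130,92),rate=20,f_stop=8),trk(sense()["tool_pos"]),sense()["contact_force"])
y=trk(sense()["tool_pos"])[1]
bot.line_to(W(y-25,92),rate=40); bot.line_to(W(y-25,260),rate=150)
bot.goto_joints(HOME)
f,P=look(); cv2.imwrite("pics/push.png",f["pixels"])
m=(P[...,2]>104)&(P[...,2]<115)&(P[...,0]>540)&(P[...,0]<725)&(P[...,1]>60)&(P[...,1]<380)
l=(P[m][:,:2]-OT)@RT; i=abs(l[:,0])<60; print("inner rim y",np.percentile(l[i,1],[1,5]))
for Q,c in blobs(P,143,162,(0,0,640,480)):
    if 500<Q[:,0].mean()<730 and Q[:,1].mean()>0: print(trk(rect(Q)[0]),rect(Q)[1])
print(sense()["clock"])
E
```

```text
carton in track [   2.05730635 -236.34334662]
False [   0.78383739 -100.07446232]
False [ -0.12788717 104.92697055]
True [ -0.29102445 116.78453469] [ 1.24919545 -0.40626652  0.46846367]
inner rim y [126.94308779 128.52547247]
[ 35.32846319 182.87153876] (25.6, 24.8)
[ 34.23435773 287.63208922] (25.6, 24.8)
[-30.92555211 287.82221983] (25.5, 25.1)
[-36.91553109 201.00563068] (26.2, 24.8)
69.2333
```

View pics/push.png

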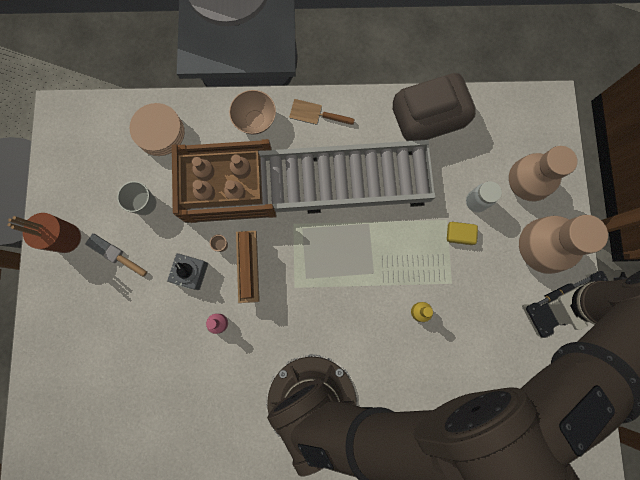

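The carton is home: its rear rim is at track y ≈ 127.5, so its origin is ≈ 238.5. All four vases are upright in it at (200-240,165-188). Last is the knob.

```bash
cat > knob.py <<'E'
from helpers import *
f,P=look(); Q=max(blobs(P,92,106,(160,245,215,300)),key=lambda b:len(b[0]))[0]; c,s,a=rect(Q); print(c,s,a)
c=[368.3,345.9]; end=162.63+2
def j7(y,z=73):
    q=planner.inverse_kinematics([*c,z],down(np.deg2rad(y))); return None if q is None else round(q[6],2)
opts={o:[j7(a+o+k*(end-a)) for k in (0,.5,1)] for o in (0,-180)}; print(opts)
off=min((o for o in opts if None not in opts[o]),key=lambda o:max(map(abs,opts[o])))
yaws=np.deg2rad(np.linspace(a,end,7)+off)
eoat.command_gripper(50,15); bot.goto([*c,200],down(yaws[0])); bot.line_to([*c,74],rate=120)
eoat.command_gripper(5,15); print("grip",sense()["grip_width"])
for y in yaws[1:]: bot.line_to([*c,74],down(y),rate=60)
print(sense()["orientation"],sense()["torque"],sense()["clock"])
bot.pause(.3); eoat.command_gripper(50); bot.line_to([*c,220],rate=150); bot.goto_joints(HOME)
f,P=look(); cv2.imwrite("pics/knob.png",f["pixels"])
Q=max(blobs(P,92,106,(160,245,215,300)),key=lambda b:len(b[0]))[0]; print(rect(Q),sense()["clock"])
Q=max(blobs(P,98,115,(225,215,270,310)),key=lambda b:len(b[0]))[0]; print("bar",rect(Q),np.median(Q[:,2]))
E
python3 knob.py
```

```text
[368.9 346.8] (40.5, 14.2) 35.37
{0: [np.float64(-2.45), np.float64(-1.25), np.float64(-0.09)], -180: [np.float64(0.62), np.float64(1.74), np.float64(-2.28)]}
grip 13.71148070053057Traceback (most recent call last):
  File "knob.py", line 11, in <module>
    for y in yaws[1:]: bot.line_to([*c,74],down(y),rate=60)
                       ~~~~~~~~~~~^^^^^^^^^^^^^^^^^^^^^^^^^
cell.PlanningError: the arm cannot follow that straight line within its joint ranges
```

The script picked the discontinuous wrist branch. I'll release, re-measure and use the other branch.

```bash
sed -i 's/^off=.*/off=0/' knob.py; python3 - <<'E'
from helpers import *
s=sense(); print(np.rad2deg(s["orientation"]),s["joint_positions"],s["contact_force"])
eoat.command_gripper(50); p=s["tool_pos"]; bot.line_to([p[0],p[1],220],rate=150); bot.goto_joints(HOME)
E
python3 knob.py
```

```text
[-1.79868960e+02 -5.57025353e-02 -3.71130349e+01] [-0.04193729  0.78888861 -1.23051493  1.96536744  0.87686042  1.05828572
  2.38675499] [ 6.91923734  3.35278256 -0.71204786]
[368.8 345.9] (40.3, 14.5) 145.23
{0: [np.float64(-0.45), np.float64(-0.27), np.float64(-0.09)], -180: [np.float64(-2.47), np.float64(-2.45), np.float64(-2.28)]}
grip 13.675592724614063
[3.13897396e+00 9.20106926e-05 2.87305342e+00] [ 1.07586711 -0.70874857 -0.30870299] 89.95
(array([368.3, 345.7]), (40.7, 14.7), 161.58) 95.425
bar (array([378.9, 172.2]), (179.7, 29.0), 2.36) 105.68899883442941
```

View pics/knob.png

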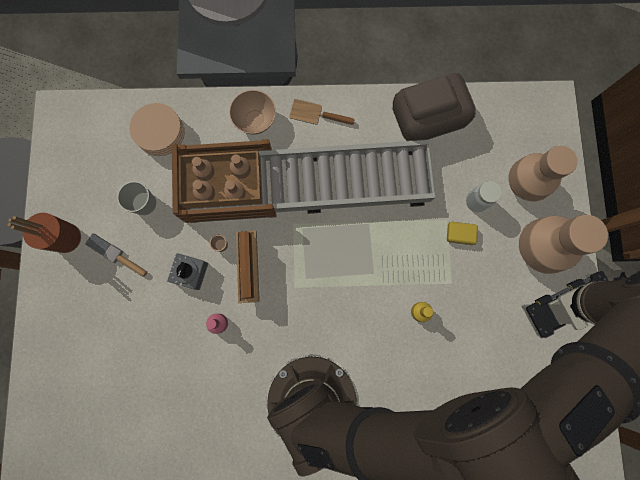

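The carton is in the bay at (218,178) with four upright vases, the bar is in its rest at (248,267), and the knob at (184,270) is at its stop. The bystanders have not moved, so I'm handing in.

```bash
python3 -c "
from cell import job; print(job.finish_job())"
```

```text
the job is handed in; nothing more can be done
None
```

The job is handed in at about 95 s on the robot's clock (no verdict was returned): all four vases stand upright in the carton, which is home against the end board, the stop bar is in its rest, and the knob is back at its zero stop.

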